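# Put the brass rule away in the push-latch case

### The job

Put the loose brass rule away in the green stock case: press the latched lid once on its black pad so that it springs open, lay the rule flat in the front compartment, then swing the lid down and press the pad again until the catch holds it shut by itself. Feel for the catch and press gently, never forcing the lid against its stop, and leave the other loose pieces where they are.

Things in the scene. Friction and masses are not known exactly. Their poses are not given: they have to be found in the camera images.
- case: Green metal stock case fixed to the table, 160 (x) x 240 (y) x 62 (z) mm. Origin: centre of its underside; x points from its low front wall (42 mm high, the robot's side) to its hinge side, z up. Side walls 62 mm high. A 24 mm high divider at x = 0 to 4 mm parts the front compartment from the rear one, which holds other stock. The bay at y -113 to -49 mm, x -74 to -25 mm holds the catch.
- compartment (a point): Centre of the floor (4 mm above the table) of the front compartment for the rule: cork lined, open above when the lid is up, 74 mm (case x) by 158 mm (case y), 38 mm deep at the front wall, 20 mm at the divider. Axes as the case's.
- lid (a joint): Angle (rad) of the flat aluminium lid about the hinge line at the far side of the case; 145 mm from hinge to free edge, 224 mm wide, 5 mm thick, 0.18 kg. 0 to 0.015 = latched: level, upper face about 60 mm above the table. Grows as it opens; unlatched, it springs up to 1.3 and stays. Slightly negative while pressed. A spring lifts it: about 3 N at the pad when shut, about 1 N or less when wide open.
- press_pad (a point): Centre of the top of the black rubber pad (28 x 44 mm, 2 mm thick) on the lid, the place to press: 128 mm from the hinge line, 78 mm to the case's -y side; 62 mm above the table when latched. Moves and tilts with the lid; z points out of the lid's upper face, -x to its free edge.
- catch (a point): The push-push catch under the pad: each full press, then letting go, toggles it between holding the lid at 0 and freeing it. It toggles 3 to 8 mm below the latched height; how deep cannot be seen. Felt at the pad: about 3 N until a rubber buffer is met, then 1.5 N more per mm; it toggles at 5 to 7 N and the hard stop comes at about 10 N. Press slowly to 8 or 9 N; over 25 N does damage. Too shallow a press changes nothing.
- lid_hinge (a point): Middle of the lid's hinge line, 68 mm behind the case's origin and 57.5 mm above the table; the line runs along the case's y. The frame turns with the lid.
- rule_center (a point): Centre of the brass rule, a plain yellow brass bar 54 (x) x 18 (y) x 22 (z) mm, lying loose on the table; to be grasped across its 18 mm width.
- block_center (a point): Centre of a loose blue-grey metal block 50 x 26 x 22 mm; leave it where it is.
- strip_center (a point): Centre of a loose wooden strip 60 x 16 x 20 mm; leave it where it is.
Mind the look-alikes: they are no part of the job. Leave any purple look-alike of the part that bears rule_center alone.

How it is judged:
On the way, in this order (a step that is already met when the one before it is completed fails the run):
1. the catch is released and the lid has sprung open (value of joint lid above 1 rad), for 0.2 s.
2. the rule lies flat in the front compartment, the gripper withdrawn from it, with the lid still open (x of rule_center in the frame of case between -0.075 and 0.001 m and y of rule_center in the frame of case between -0.046 and 0.114 m and z of rule_center in the frame of case between 0.009 and 0.02 m and value of joint lid above 0.8 rad and distance between the grasp point and rule_center above 0.05 m), for 0.2 s.
At the end, for the whole second after the job is handed in: The catch holds the lid shut by itself (lid angle between -0.02 and 0.03 rad, at rest), with the brass rule lying flat in the front compartment (its centre within the compartment, less than 20 mm above the underside of the case) (x of rule_center in the frame of case between -0.075 and 0.001 m and y of rule_center in the frame of case between -0.046 and 0.114 m and z of rule_center in the frame of case between 0.009 and 0.02 m and value of joint lid between -0.02 and 0.03 rad and velocity of joint lid between -0.05 and 0.05 rad/s); the robot touches nothing.
It fails at once if the case or its lid is pressed with more than 25 N (contact force between any of the fingers, the arm and case above 25 N).
It fails at once if one of the other loose pieces is moved by more than 15 mm (distance of any of block_center, strip_center from where it was at the start of the episode above 0.015 m).
It also fails if it takes over 64 s, if anything falls off the work surface, if the arm or the gripper's body presses on something with over 40 N, if the wrist force passes 120 N, or if a joint passes its speed limit or range.

### The arm

A 6-joint arm with a two-finger parallel gripper is mounted at the origin on a cart in front of the work surface, level with it; the furniture and walls round the work are solid. World frame = base frame: x ahead of the robot, y to its left, z up, the work surface at z = 0. Lengths are in m, angles in rad, forces in N, time in s.
With the tool pointing down it reaches from about 0.425 to 0.95 m from the base axis. Payload 14.7 kg.
Tool frame: the origin (TCP) lies at the very end of the fingers, on their centre line; the grasp point (between the pads) lies 19 mm behind it; z points along the fingers, y is the direction in which the jaws open and shut (so a half turn about z gives the same grasp; the last joint's range is limited). The gripper opens to 85 mm and grips with 20 to 120 N. Pads are 22 mm wide; open, the fingers measure 114 mm over their backs; the gripper's body (76 mm by 85 mm) begins 54 mm behind the grasp point. The pads swing forward as they close: fully open they stand 13 mm farther back than shut.
Start: joints at [1.272, 0.48, 1.596, -0, 1.065, -0.047], TCP at [0.162, 0.63, 0.231] pointing down, gripper open.
Joint ranges: [-2.75, 2.75], [-0.82, 2.05], [0.23, 2.67], [-1.56, 4.7], [0.09, 2.69], [-2.92, 2.92]. Speed limits (rad/s): [1.89, 1.89, 2.39, 3.01, 3.01, 3.01].

### API

Orientations are given as [roll, pitch, yaw] about the fixed x, y, z axes, in that order (R = Rz(yaw) Ry(pitch) Rx(roll)).
In Python, from bench import bot gives the robot as it stands.
- The arm moves only by the tool drive_tool, never from a script. Its argument "motion" is a list of rows, each a list of 3 entries, a list of its own where there are three numbers: the opening, from 0 (shut) to 1 (fully open), then the shift along the world's x, y, z in m, then the turn about the world's z in degrees. A call has 1 to 10 rows; each row shifts and turns the pose as measured when the row begins; what a row does not reach is not made up. A row lasts 1/10 s, in which the tool goes at most 50 mm and 8.59 degrees, less where a joint would pass 70% of its speed; a pose out of reach is approached as far as the arm can. A call with a gripper value outside its range is refused whole. The fingers move at their own pace and stop on an object; the grip force is fixed at half the most. Time passes only in rows, so rows that do not move let the fingers close. It gives the time, the measured TCP pose, the force and the opening at its end, in the units of the state.
- bot.observe(): the state, without advancing time (a new reading comes with each control period).
- bot.camera(name): name is "scene" or "side" or "wrist"; returns a dict with "frame" (420x560x3 uint8, blue, green, red), "intrinsics" (3x3 intrinsics, pixels), "R" (3x3) and "t" (3): a world point X has camera coordinates R X + t; the wrist camera has in their place "tool_from_camera" (4x4, takes a point from camera to tool coordinates, whose origin is the TCP and whose axes are the flange's). Camera axes: x right, y down, z forward; pixel columns grow to the right and rows downward; lengths in m; the calibration is good to about 2 mm. A picture is of the moment at which its call begins: read the wrist's pose just before it. There is no depth.
- bot.sign_off(): hands the job in, once; it reports no verdict.
Trained networks look in a picture, given as the dict that the camera call returned (one of the last four; its "shot" number tells which), for a name from the list of things; names that differ only in an ending like _2 or _b are one class to them, and where a whole thing is asked for, a point or a joint stands for the part that bears it (a point fixed in the world has none). Each returns a list of dicts, best first, with "p" (0 to 1); they miss things now and then, are a little off and sometimes report something else, mostly with a low value. They report only what shows in the picture. A call takes as long as a camera call. They do not tell look-alikes from the thing itself.
- bot.boxes_of(picture, target): "extent" ([left, top, right, bottom] in pixels, round what is visible of it).
- bot.outline_of(picture, target): "pixels" (420x560 bool, what is visible of it) and "extent" ([left, top, right, bottom] in pixels, round what is visible of it).
- bot.mark_of(picture, target): "pixel" ([column, row] in pixels: a listed point, or the origin of a listed thing).
The state is a dict: "time_s": time; "joints": joint angles; "joint_velocities": joint speeds; "tau": joint torques, N m; "tool_pos": TCP position; "orientation": TCP orientation; "ft_force": force on the tool from outside, world axes, zero at the start; "ft_torque": the same for the moment, N m; "gripper_width": opening from 0.0 (shut) to 1.0 (fully open).
Only numpy, scipy, OpenCV 4.12 (cv2) and the standard library are available. Lean on these libraries where they do the work, as an engineer would, in place of code of your own. Each camera call takes 0.05 s, during which the arm holds its last target. There are 200 camera calls.

## Working session

There is one attempt and no reset: what is moved stays moved. The work goes in short steps, Python scripts to look and compute and a tool call to move; the robot and the scene stay as the last step left them, time stands still between calls to the robot, and variables do not carry over. Pictures are saved under pics/ and viewed, about 8 in all and at most 12, crops included, and the job is handed in when it is done.

Besides the shell and the picture viewer there is one more tool, called by a JSON object that holds its "api" and its "payload". drive_tool: Moves the arm, as the interface text tells. Its arguments: {"type":"object","properties":{"motion":{"type":"array","items":{"type":"array"}}},"required":["motion"]}

```bash
mkdir -p pics; cat > h.py <<'E'
from bench import bot
import cv2, numpy as np
def cam(n):
    s=bot.observe(); p=bot.camera(n); return s,p
def ray(p,px):
    K=np.array(p["intrinsics"]);R=np.array(p["R"]);t=np.array(p["t"])
    d=R.T@np.linalg.inv(K)@np.array([px[0],px[1],1.]); return -R.T@t,d
def atz(p,px,z):
    o,d=ray(p,px); return o+d*(z-o[2])/d[2]
def tri(L):
    A=np.zeros((3,3));b=np.zeros(3)
    for p,px in L:
        o,d=ray(p,px);d=d/np.linalg.norm(d);M=np.eye(3)-np.outer(d,d);A+=M;b+=M@o
    return np.linalg.solve(A,b)
E
python3 - <<'E'
from h import *
np.set_printoptions(precision=3,suppress=True)
P={}
s=bot.observe();print(s)
for n in("scene","side"):
    P[n]=bot.camera(n); 
for n in P:
    print(n,-np.array(P[n]["R"]).T@np.array(P[n]["t"]))
    for t,z in(("case",0),("press_pad",.062),("compartment",.004),("lid_hinge",.0575),("rule_center",.011),("block_center",.011),("strip_center",.01),("catch",.05)):
        for r in bot.mark_of(P[n],t)[:3]:
            print(n,t,round(r["p"],2),np.round(r["pixel"],1),atz(P[n],r["pixel"],z))
cv2.imwrite("pics/a.png",P["scene"]["frame"]);cv2.imwrite("pics/b.png",P["side"]["frame"])
E
```

```text
{'time_s': 0.0, 'joints': array([ 1.272,  0.481,  1.597, -0.   ,  1.065, -0.047]), 'joint_velocities': array([ 0.001, -0.001,  0.   , -0.   , -0.002, -0.   ]), 'tau': array([  0.005, -95.065, -43.019,   0.   ,   0.012,   0.   ]), 'tool_pos': array([0.162, 0.629, 0.231]), 'orientation': array([-3.14, -0.  ,  2.89]), 'ft_force': array([-0.019,  0.152,  0.694]), 'ft_torque': array([ 0.011, -0.031, -0.001]), 'gripper_width': 0.9998028024415733}
scene [ 0.072 -0.667  0.67 ]
scene case 0.61 [261.3 200.7] [0.576 0.106 0.   ]
scene case 0.33 [340.3 306.6] [ 0.51  -0.233  0.   ]
scene press_pad 0.8 [263.5 204. ] [0.526 0.022 0.062]
scene compartment 0.59 [234.4 197.3] [0.532 0.147 0.004]
scene rule_center 0.95 [338.2 255.4] [ 0.585 -0.141  0.011]
scene rule_center 0.95 [266.5 320.9] [ 0.383 -0.192  0.011]
scene rule_center 0.62 [381.4 243.2] [ 0.676 -0.164  0.011]
scene block_center 0.95 [287. 274.] [ 0.477 -0.123  0.011]
scene strip_center 0.71 [338.1 308.4] [ 0.497 -0.241  0.01 ]
scene strip_center 0.31 [339.5 257.7] [ 0.583 -0.146  0.01 ]
scene catch 0.91 [269.  223.2] [ 0.508 -0.022  0.05 ]
side [0.439 0.786 0.472]
side case 0.79 [254.4 284.8] [0.574 0.101 0.   ]
side press_pad 0.72 [288.2 238. ] [0.522 0.035 0.062]
side lid_hinge 0.56 [214.4 259.2] [0.638 0.118 0.057]
side rule_center 0.83 [267.6 217.7] [ 0.589 -0.146  0.011]
side rule_center 0.68 [355.1 219.8] [ 0.396 -0.163  0.011]
side rule_center 0.47 [231.4 214.2] [ 0.672 -0.152  0.011]
side block_center 0.66 [317.3 221.7] [ 0.478 -0.142  0.011]
side block_center 0.26 [290.1 234.8] [ 0.53  -0.073  0.011]
side strip_center 0.62 [315.4 200. ] [ 0.49 -0.26  0.01]
```

View pics/a.png

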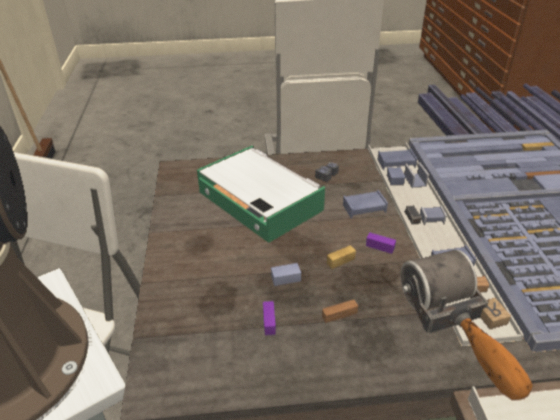

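View pics/b.png

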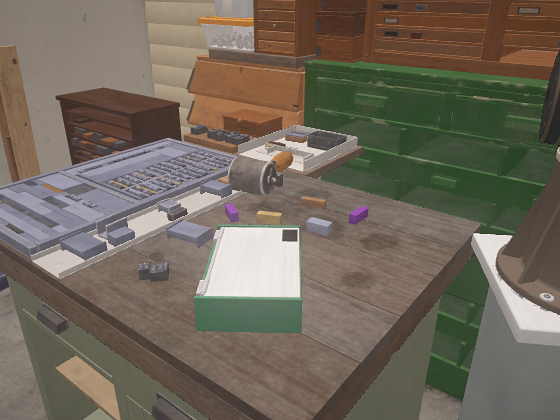

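Scene view: brass rule at (341,255), purple look-alikes at (268,318) and (381,243), block (286,273), strip (340,310), case with the pad at (261,205). The side view agrees, with the pad at (290,235). Next I fit poses.

```bash
cat > fit.py <<'E'
from h import *
from scipy.optimize import minimize
def proj(p,X):
    c=X@np.array(p["R"]).T+np.array(p["t"]); u=c@np.array(p["intrinsics"]).T; return u[:,:2]/u[:,2:]
def box(x0,x1,y0,y1,z0,z1): return np.array([[x,y,z] for x in(x0,x1) for y in(y0,y1) for z in(z0,z1)])
def place(P,q):
    c,s=np.cos(q[2]),np.sin(q[2]); return P@np.array([[c,-s,0],[s,c,0],[0,0,1]]).T+[q[0],q[1],0]
def iou(pics,masks,P,q):
    r=0
    for p,m in zip(pics,masks):
        h=cv2.convexHull((proj(p,place(P,q))*16*4).astype(np.int32)); im=np.zeros((1680,2240),np.uint8)
        cv2.fillConvexPoly(im,h,255,shift=4)
        im=cv2.resize(im,(560,420),interpolation=cv2.INTER_AREA)/255.
        r+=np.minimum(im,m).sum()/np.maximum(im,m).sum()
    return r/len(pics)
def fit(pics,masks,P,q0):
    f=lambda q:-iou(pics,masks,P,np.array(q))
    best=None
    for dy in(-.3,0,.3):
        S=np.array([q0]+[np.array(q0)+d for d in np.diag([.01,.01,.15])])+[0,0,dy]
        r=minimize(f,S[0],method="Nelder-Mead",options=dict(initial_simplex=S,xatol=1e-4,fatol=1e-5))
        if best is None or r.fun<best.fun: best=r
    return best.x,-best.fun
E
python3 - <<'E'
from fit import *
np.set_printoptions(precision=4,suppress=True)
pics=[bot.camera("scene"),bot.camera("side")]
C=np.vstack([box(-.08,.08,-.12,.12,0,.042),box(-.077,.08,-.12,.12,.042,.061)])
m=[bot.outline_of(p,"case")[0]["pixels"].astype(float) for p in pics]
print([x.sum() for x in m])
print("case",fit(pics,m,C,[.576,.104,-.1]))
# brass & black pad by colour
def near(m,px,r):
    k=np.zeros_like(m,np.uint8);cv2.circle(k,px,r,1,-1);return (m&(k>0))
B=[]
for p,c in zip(pics,((341,255),(268,217))):
    h=cv2.cvtColor(p["frame"],cv2.COLOR_BGR2HSV).astype(int)
    B.append(near((h[...,0]>12)&(h[...,0]<32)&(h[...,1]>110)&(h[...,2]>90),c,22).astype(float))
print([x.sum() for x in B])
for i in([0,1],[0],[1]): print("rule",fit([pics[j] for j in i],[B[j] for j in i],box(-.027,.027,-.009,.009,0,.022),[.587,-.143,.2]))
pp=[]
for p,c in zip(pics,((261,205),(290,235))):
    b=near(p["frame"].max(2)<70,c,14); ys,xs=np.nonzero(b); pp.append((xs.mean(),ys.mean())); print(b.sum(),pp[-1],atz(p,pp[-1],.062))
print(tri(list(zip(pics,pp))))
for n,S,q in(("block",(.025,.013,.022),[.478,-.13,0]),("strip",(.03,.008,.02),[.493,-.25,0])):
    mm=[bot.outline_of(p,n+"_center")[0]["pixels"].astype(float) for p in pics]
    print(n,fit(pics,mm,box(-S[0],S[0],-S[1],S[1],0,S[2]),q))
E
```

```text
[np.float64(7431.0), np.float64(10377.0)]
case (array([0.5713, 0.1049, 0.0958]), np.float64(0.9645334211228401))
[np.float64(405.0), np.float64(0.0)]
rule (array([ 0.5877, -0.1463, -0.0753]), np.float64(0.46228938339201936))
rule (array([ 0.5877, -0.1463, -0.0753]), np.float64(0.9245787667840387))
rule (array([ 0.587, -0.143, -0.1  ]), np.float64(0.0))
123 (np.float64(260.609756097561), np.float64(205.27642276422765)) [0.5193 0.0222 0.062 ]
0 (np.float64(nan), np.float64(nan)) [nan nan nan]
[nan nan nan]
block (array([ 0.4745, -0.1233, -0.4259]), np.float64(0.9164517219613311))
strip (array([ 0.4952, -0.2462, -0.3095]), np.float64(0.870369749101785))<stdin>:19: RuntimeWarning: Mean of empty slice.
  ret = ret.dtype.type(ret / rcount)
```

{"api": "drive_tool", "payload": {"motion": [[0,[0.025,-0.042,-0.005],0],[0,[0.025,-0.042,-0.005],0],[0,[0.025,-0.042,-0.005],0],[0,[0.025,-0.042,-0.005],0],[0,[0.025,-0.042,-0.005],0],[0,[0.025,-0.042,-0.005],0],[0,[0.025,-0.042,-0.005],0],[0,[0.025,-0.042,-0.005],0],[0,[0.025,-0.042,-0.005],0],[0,[0.025,-0.042,-0.005],0]]}}

```text
time_s: 2.3
tool_pos: [0.4131, 0.2043, 0.1819]
orientation: [3.134, 0.003, 2.899]
ft_force: [0.8, 0.9, -0.2]
gripper_width: 0.001
```

{"api": "drive_tool", "payload": {"motion": [[0,[0.022,-0.037,-0.012],6.5],[0,[0.022,-0.037,-0.012],6.5],[0,[0.022,-0.037,-0.012],6.5],[0,[0.022,-0.037,-0.012],0],[0,[0.018,-0.034,-0.012],0],[0,[0,0,0],0]]}}

```text
time_s: 2.9
tool_pos: [0.5265, 0.0094, 0.1208]
orientation: [3.133, 0.009, -3.035]
ft_force: [1.6, 0.7, -1.0]
gripper_width: -0.0
```

```bash
cat >> h.py <<'E'
from scipy.spatial.transform import Rotation as Ro
def wrist():
    s=bot.observe();p=bot.camera("wrist")
    W=np.eye(4);W[:3,:3]=Ro.from_euler("xyz",s["orientation"]).as_matrix();W[:3,3]=s["tool_pos"]
    M=np.linalg.inv(W@np.array(p["tool_from_camera"])); p["R"]=M[:3,:3];p["t"]=M[:3,3]; return s,p
E
python3 - <<'E'
from h import *
s,p=wrist(); print(s["tool_pos"],s["orientation"],s["ft_force"])
for t,z in(("press_pad",.062),("rule_center",.022),("case",0)):
    for r in bot.mark_of(p,t)[:2]: print(t,r["p"],r["pixel"],atz(p,r["pixel"],z))
cv2.imwrite("pics/c.png",p["frame"])
E
```

```text
[0.52649491 0.00937723 0.1207544 ] [ 3.13306786  0.00940477 -3.03492586] [ 1.63089577  0.74427021 -0.96954387]
press_pad 0.62 [119.5, 126.9] [ 0.4707591  -0.09613801  0.062     ]
press_pad 0.61 [298.7, 219.9] [0.51982222 0.02286875 0.062     ]
rule_center 0.56 [84.0, 339.1] [ 0.66702842 -0.15501221  0.022     ]
case 0.87 [379.4, 259.0] [0.56963869 0.10893656 0.        ]
```

View pics/c.png

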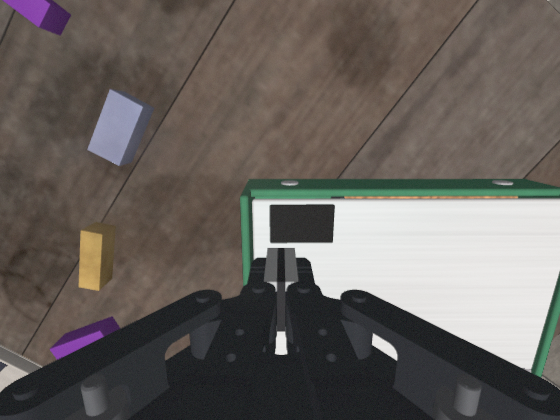

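The wrist view shows the pad at (302,223), matching the case fit to within 2 mm, and the brass rule at (97,257). I'll move over the pad and press slowly.

{"api": "drive_tool", "payload": {"motion": [[0,[-0.006,0.014,-0.02],0],[0,[0,0,-0.02],0],[0,[0,0,-0.008],0],[0,[0,0,0],0],[0,[0,0,0],0]]}}

```text
time_s: 3.6
tool_pos: [0.5176, 0.0331, 0.0761]
orientation: [3.133, 0.013, -3.025]
ft_force: [0.6, -0.3, -0.2]
gripper_width: 0.005
```

{"api": "drive_tool", "payload": {"motion": [[0,[0,0,0],0],[0,[0,0,0],0]]}}

```text
time_s: 3.8
tool_pos: [0.5183, 0.0335, 0.0775]
orientation: [3.133, 0.015, -3.025]
ft_force: [0.4, 0.4, -0.8]
gripper_width: -0.003
```

{"api": "drive_tool", "payload": {"motion": [[0,[0.001,-0.01,-0.003],0],[0,[0,0,0],0],[0,[0,0,-0.003],0],[0,[0,0,0],0]]}}

```text
time_s: 4.2
tool_pos: [0.5203, 0.0219, 0.0721]
orientation: [3.133, 0.017, -3.026]
ft_force: [-0.4, -0.7, -0.2]
gripper_width: 0.0
```

{"api": "drive_tool", "payload": {"motion": [[0,[0,0,-0.0015],0],[0,[0,0,-0.0015],0],[0,[0,0,-0.0015],0],[0,[0,0,-0.0015],0],[0,[0,0,-0.001],0]]}}

```text
time_s: 4.7
tool_pos: [0.5201, 0.022, 0.0643]
orientation: [3.133, 0.016, -3.026]
ft_force: [0.6, -0.3, -0.1]
gripper_width: 0.0
```

{"api": "drive_tool", "payload": {"motion": [[0,[0,0,-0.001],0],[0,[0,0,-0.001],0],[0,[0,0,-0.001],0]]}}

```text
time_s: 5.0
tool_pos: [0.5201, 0.0221, 0.061]
orientation: [3.133, 0.016, -3.025]
ft_force: [-0.4, -0.3, 1.8]
gripper_width: 0.002
```

{"api": "drive_tool", "payload": {"motion": [[0,[0,0,-0.001],0],[0,[0,0,-0.001],0]]}}

```text
time_s: 5.2
tool_pos: [0.52, 0.0221, 0.059]
orientation: [3.133, 0.016, -3.025]
ft_force: [-0.9, 0.6, 3.3]
gripper_width: 0.0
```

{"api": "drive_tool", "payload": {"motion": [[0,[0,0,-0.001],0]]}}

```text
time_s: 5.3
tool_pos: [0.52, 0.0221, 0.058]
orientation: [3.133, 0.016, -3.025]
ft_force: [-0.7, -0.5, 2.9]
gripper_width: -0.001
```

{"api": "drive_tool", "payload": {"motion": [[0,[0,0,-0.001],0],[0,[0,0,-0.001],0]]}}

```text
time_s: 5.5
tool_pos: [0.5201, 0.0221, 0.0559]
orientation: [3.133, 0.016, -3.025]
ft_force: [-0.8, -0.9, 5.6]
gripper_width: -0.005
```

{"api": "drive_tool", "payload": {"motion": [[0,[0,0,-0.001],0]]}}

```text
time_s: 5.6
tool_pos: [0.5201, 0.0221, 0.0549]
orientation: [3.133, 0.016, -3.025]
ft_force: [-1.1, -0.2, 6.2]
gripper_width: -0.003
```

{"api": "drive_tool", "payload": {"motion": [[0,[0,0,-0.001],0]]}}

```text
time_s: 5.7
tool_pos: [0.5201, 0.0221, 0.054]
orientation: [3.133, 0.016, -3.025]
ft_force: [-2.5, -0.6, 7.7]
gripper_width: 0.001
```

{"api": "drive_tool", "payload": {"motion": [[0,[0,0,-0.0005],0],[0,[0,0,0],0]]}}

```text
time_s: 5.9
tool_pos: [0.5201, 0.0221, 0.0535]
orientation: [3.133, 0.016, -3.025]
ft_force: [-1.8, -0.6, 7.7]
gripper_width: -0.0
```

{"api": "drive_tool", "payload": {"motion": [[0,[0,0,0.01],0],[0,[0,0,0.03],0],[0,[-0.01,-0.01,0.045],0],[0,[-0.01,-0.02,0.04],0],[0,[0,-0.03,0.03],0],[0,[0,-0.03,0],0]]}}

```text
time_s: 6.5
tool_pos: [0.4987, -0.0677, 0.2161]
orientation: [3.134, 0.016, -3.021]
ft_force: [0.5, -1.1, -0.8]
gripper_width: 0.001
```

```bash
python3 - <<'E'
from h import *
a=bot.camera("scene");b=bot.camera("side");print(bot.observe())
cv2.imwrite("pics/d.png",cv2.resize(np.hstack([a["frame"],b["frame"]])[60:380],(800,229)))
E
```

```text
{'time_s': 6.6, 'joints': array([-0.20779535,  0.29106113,  1.95726951,  0.01561964,  0.88333621,
       -1.90644511]), 'joint_velocities': array([ 0.0487131 ,  0.02556387,  0.02810758,  0.01878653, -0.01310543,
        0.06476373]), 'tau': array([ -2.71134295, -71.97735071, -39.2643106 ,  -0.24886172,
         0.164785  ,  -1.53434616]), 'tool_pos': array([ 0.49759728, -0.06936108,  0.21353117]), 'orientation': array([ 3.13335127,  0.01332349, -3.02364618]), 'ft_force': array([-0.34146716,  0.46552679, -0.94642714]), 'ft_torque': array([-0.00265321, -0.0235743 ,  0.01100983]), 'gripper_width': -0.0017443852625809446}
```

View pics/d.png

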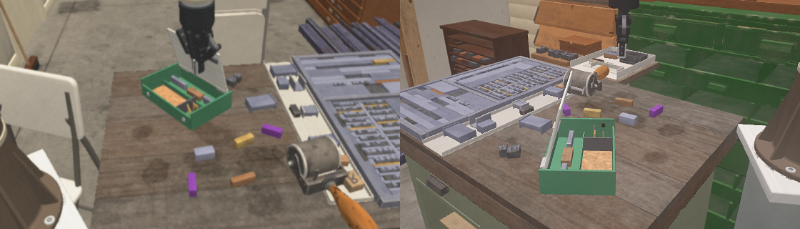

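The lid has sprung open. Next, over the rule.

{"api": "drive_tool", "payload": {"motion": [[0.6,[0.02,-0.02,-0.01],0],[0.6,[0.025,-0.025,-0.02],0],[0.6,[0.025,-0.025,-0.02],0],[0.6,[0.01,-0.005,-0.02],0],[0.6,[0,0,0],0],[0.6,[0,0,0],0]]}}

```text
time_s: 7.2
tool_pos: [0.579, -0.1458, 0.143]
orientation: [3.133, 0.014, -3.026]
ft_force: [0.3, -0.4, 0.6]
gripper_width: 0.604
```

```bash
cat > rule.py <<'E'
from fit import *
from h import wrist
np.set_printoptions(precision=4,suppress=True)
s,p=wrist(); print(s["tool_pos"],s["orientation"])
h=cv2.cvtColor(p["frame"],cv2.COLOR_BGR2HSV).astype(int)
m=((h[...,0]>12)&(h[...,0]<32)&(h[...,1]>90)&(h[...,2]>60)).astype(np.uint8)
m=cv2.morphologyEx(m,cv2.MORPH_OPEN,np.ones((3,3)))
n,l,st,c=cv2.connectedComponentsWithStats(m)
for i in range(1,n):
    if st[i,4]>300:
        print(st[i],c[i])
        M=(l==i).astype(float); q0=atz(p,c[i],.015)
        print(fit([p],[M],box(-.027,.027,-.009,.009,0,.022),[q0[0],q0[1],0]))
E
python3 rule.py
```

```text
[ 0.579  -0.1458  0.143 ] [ 3.1326  0.0139 -3.0255]
[ 150   50   40   79 1501] [168.3145  88.9067]
(array([ 0.4957, -0.2425, -0.3185]), np.float64(0.5998559340333073))
[ 531  149   29   73 1011] [548.364  193.0376]
(array([ 0.5412,  0.1098, -0.0657]), np.float64(0.6655391932410676))
[ 263  178   32   64 1305] [278.6153 209.0973]
(array([ 0.5877, -0.1441, -0.104 ]), np.float64(0.96477288666542))
[ 503  252   57   23 1104] [533.4864 262.8578]
(array([ 0.6149,  0.1236, -1.4583]), np.float64(0.7651424711301603))
```

{"api": "drive_tool", "payload": {"motion": [[0.6,[0.008,0.001,-0.02],-6],[0.6,[0,0,-0.02],-6],[0.6,[0,0,-0.02],0],[0.6,[0,0,-0.02],0],[0.6,[0,0,0],0],[0.6,[0,0,0],0]]}}

```text
time_s: 7.85
tool_pos: [0.5869, -0.1407, 0.0692]
orientation: [3.134, 0.02, 3.043]
ft_force: [0.2, -0.1, 0.6]
gripper_width: 0.597
```

```bash
python3 rule.py
```

```text
[ 0.5869 -0.1407  0.0692] [3.1339 0.0204 3.0431]
[  72   45   30  111 2689] [85.9245 99.0461]
(array([ 0.495 , -0.2424, -0.3473]), np.float64(0.4973799042397633))
[ 258  186   29   86 2345] [272.467  228.4158]
(array([ 0.5879, -0.1445, -0.1139]), np.float64(0.9763226549926599))
```

{"api": "drive_tool", "payload": {"motion": [[0.6,[0.001,-0.004,-0.02],0],[0.6,[0,0,-0.018],0],[0.6,[0,0,-0.015],0],[0.6,[0,0,-0.003],0],[0.6,[0,0,0],0]]}}

```text
time_s: 8.4
tool_pos: [0.5914, -0.1451, 0.0184]
orientation: [3.136, 0.029, 3.044]
ft_force: [-0.5, -0.2, 0.3]
gripper_width: 0.603
```

{"api": "drive_tool", "payload": {"motion": [[0.6,[-0.003,0,-0.006],0],[0.6,[0,0,-0.006],0],[0.6,[0,0,0],0]]}}

```text
time_s: 8.7
tool_pos: [0.589, -0.1453, 0.0073]
orientation: [3.136, 0.031, 3.045]
ft_force: [-1.0, 0.7, -0.1]
gripper_width: 0.603
```

{"api": "drive_tool", "payload": {"motion": [[0.6,[0,0,-0.003],0],[0,[0,0,0],0],[0,[0,0,0],0],[0,[0,0,0],0],[0,[0,0,0],0],[0,[0,0,0],0]]}}

```text
time_s: 9.3
tool_pos: [0.5894, -0.1454, 0.0047]
orientation: [3.136, 0.032, 3.045]
ft_force: [0.6, 0.3, -1.1]
gripper_width: 0.196
```

{"api": "drive_tool", "payload": {"motion": [[0,[0,0,0.02],0],[0,[0,0,0.04],0],[0,[-0.02,0,0.04],0],[0,[-0.03,0,0.03],0],[0,[-0.01,0.03,0],5.5],[0,[0,0.035,0],5.5],[0,[0,0.04,0],0],[0,[0,0.04,0],0],[0,[0,0.04,0],0],[0,[0,0,0],0]]}}

```text
time_s: 10.3
tool_pos: [0.5267, 0.0444, 0.1403]
orientation: [3.137, 0.036, -3.043]
ft_force: [-0.8, -0.5, -0.1]
gripper_width: 0.195
```

{"api": "drive_tool", "payload": {"motion": [[0,[0,0,0],0]]}}

```text
time_s: 10.4
tool_pos: [0.5266, 0.0452, 0.1404]
orientation: [3.138, 0.036, -3.041]
ft_force: [-0.0, 0.3, -1.0]
gripper_width: 0.195
```

{"api": "drive_tool", "payload": {"motion": [[0,[0.001,0.04,0],0],[0,[0.001,0.04,0],0],[0,[0,0,0],0],[0,[0,0,-0.02],0],[0,[0,0,-0.02],0],[0,[0,0,0],0],[0,[0,0,0],0]]}}

```text
time_s: 11.1
tool_pos: [0.5307, 0.1216, 0.1003]
orientation: [3.138, 0.038, -3.047]
ft_force: [0.6, -0.4, -0.7]
gripper_width: 0.199
```

```bash
python3 - <<'E'
from h import *
a=bot.camera("scene");b=bot.camera("side");s,w=wrist();print(s["tool_pos"],s["orientation"])
f=lambda p,c:cv2.resize(p["frame"][c[1]:c[1]+140,c[0]:c[0]+140],(400,400))
cv2.imwrite("pics/e.png",np.hstack([f(a,(190,100)),cv2.resize(w["frame"],(400,400))]))
E
```

```text
[0.53090894 0.12182007 0.10070436] [ 3.13820035  0.03856048 -3.04643185]
```

View pics/e.png

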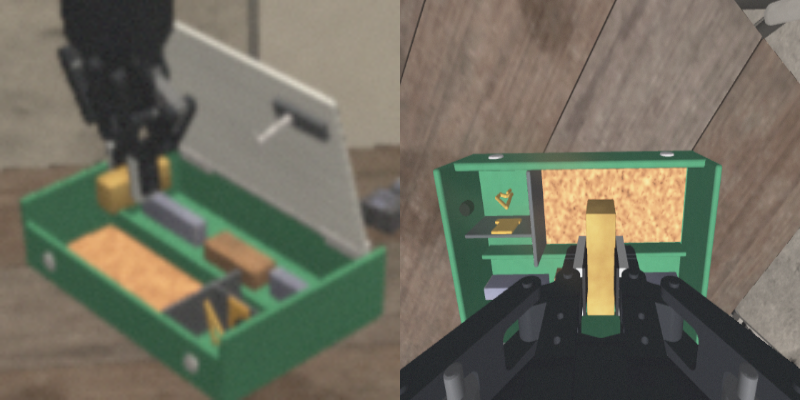

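Rule is held and aligned with the case's x; the cork compartment is empty below it. Lowering in stages.

{"api": "drive_tool", "payload": {"motion": [[0,[0,0,-0.015],0],[0,[0,0,-0.015],0],[0,[0,0,-0.01],0],[0,[0,0,0],0],[0,[0,0,0],0]]}}

```text
time_s: 11.75
tool_pos: [0.5337, 0.1215, 0.0635]
orientation: [3.138, 0.045, -3.047]
ft_force: [-0.4, 0.6, -0.4]
gripper_width: 0.195
```

```bash
cat > chk.py <<'E'
from h import *
from fit import proj,place
np.set_printoptions(precision=4,suppress=True)
s,w=wrist();print(s["tool_pos"],s["orientation"],s["ft_force"])
q=[.5713,.1049,.0958]
f=w["frame"].copy()
for z,x0,x1 in((.004,-.074,0),):
    X=place(np.array([[x0,-.045,z],[x1,-.045,z],[x1,.113,z],[x0,.113,z]]),q)
    cv2.polylines(f,[proj(w,X).astype(int)],True,(0,0,255),1)
X=place(np.array([[-.08,-.12,.042],[-.08,.12,.042]]),q); cv2.polylines(f,[proj(w,X).astype(int)],False,(255,0,255),1)
cv2.imwrite("pics/f.png",f)
E
python3 chk.py
```

```text
[0.5337 0.1215 0.0635] [ 3.1377  0.045  -3.0474] [-0.3969  0.6256 -0.3546]
```

View pics/f.png

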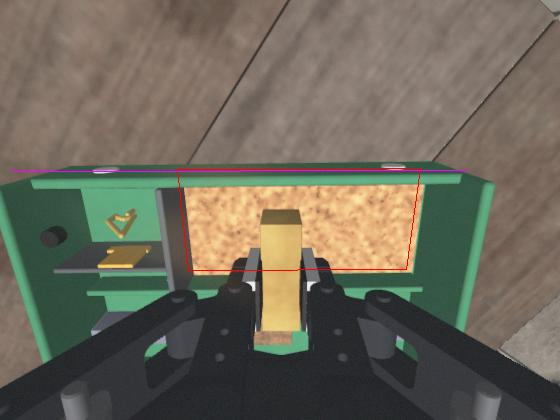

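Overlay matches to within about 3 mm (cork at 188–420 × 185–272). Correcting the x drift and lowering.

{"api": "drive_tool", "payload": {"motion": [[0,[-0.005,0.002,0],0],[0,[-0.001,0,-0.012],0],[0,[-0.001,0,-0.012],0],[0,[-0.001,0,-0.01],0],[0,[0,0,0],0],[0,[0,0,0],0]]}}

```text
time_s: 12.4
tool_pos: [0.5269, 0.1242, 0.0276]
orientation: [3.137, 0.05, -3.047]
ft_force: [1.3, -0.1, 0.6]
gripper_width: 0.194
```

{"api": "drive_tool", "payload": {"motion": [[0,[0.002,0,-0.006],0],[0,[0,0,-0.006],0],[0,[0,0,-0.003],0],[0,[0,0,0],0]]}}

```text
time_s: 12.8
tool_pos: [0.5279, 0.1239, 0.0105]
orientation: [3.138, 0.047, -3.047]
ft_force: [0.1, -0.5, -0.3]
gripper_width: 0.195
```

{"api": "drive_tool", "payload": {"motion": [[0,[0,0,-0.001],0],[0,[0,0,0],0]]}}

```text
time_s: 13.0
tool_pos: [0.5276, 0.1239, 0.0093]
orientation: [3.138, 0.046, -3.047]
ft_force: [-0.5, -0.1, -0.5]
gripper_width: 0.195
```

Open modestly (there is room) and withdraw upward.

{"api": "drive_tool", "payload": {"motion": [[0.45,[0,0,0],0],[0.45,[0,0,0],0],[0.45,[0,0,0],0],[0.45,[0,0,0.01],0],[0.45,[0,0,0.02],0],[0.45,[0,0,0.03],0],[0.45,[-0.01,0,0.04],0],[0.45,[-0.01,0,0.04],0],[0.45,[0,0,0],0],[0.45,[0,0,0],0]]}}

```text
time_s: 14.0
tool_pos: [0.5064, 0.1238, 0.1589]
orientation: [3.137, 0.048, -3.047]
ft_force: [0.5, 0.2, 0.3]
gripper_width: 0.45
```

```bash
python3 chk.py
```

```text
[0.5064 0.1238 0.1589] [ 3.1374  0.0484 -3.0472] [0.5489 0.229  0.2764]
```

View pics/f.png

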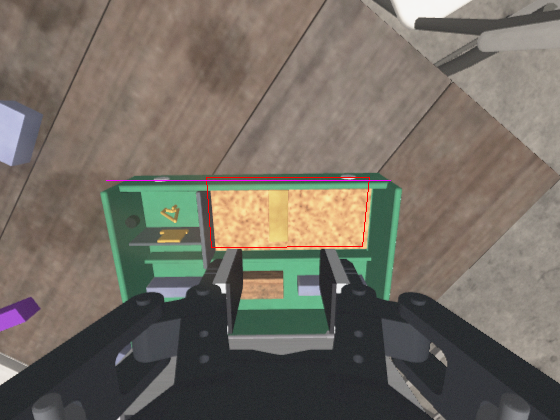

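Rule lies flat on the cork at (277,217). Next the gripper shuts, goes over the lid edge and behind it, on the pad's line.

{"api": "drive_tool", "payload": {"motion": [[0,[0,0,0.035],0],[0,[0,0,0.035],0],[0,[0,-0.02,0.03],0],[0,[0.01,-0.035,0],0],[0,[0.03,-0.03,0],0],[0,[0.04,0,0],0],[0,[0.04,0,0],0],[0,[0.03,0,0],0],[0,[0,0,0],0],[0,[0,0,0],0]]}}

```text
time_s: 15.05
tool_pos: [0.6582, 0.0335, 0.253]
orientation: [3.138, 0.033, -3.047]
ft_force: [-0.4, 0.2, -0.9]
gripper_width: -0.004
```

{"api": "drive_tool", "payload": {"motion": [[0,[0,0,-0.03],0],[0,[0,0,-0.025],0],[0,[0,0,-0.005],0],[0,[0,0,0],0],[0,[0,0,0],0]]}}

```text
time_s: 15.55
tool_pos: [0.6546, 0.0338, 0.1905]
orientation: [3.137, 0.029, -3.047]
ft_force: [-0.4, 0.3, 0.7]
gripper_width: -0.001
```

```bash
python3 - <<'E'
from h import *
a=bot.camera("scene");b=bot.camera("side");print(bot.observe()["tool_pos"])
f=lambda p,c:cv2.resize(p["frame"][c[1]:c[1]+160,c[0]:c[0]+160],(400,400))
cv2.imwrite("pics/g.png",np.hstack([f(a,(190,80)),f(b,(160,160))]))
c,s=np.cos(.0958),np.sin(.0958)
for th in(1.3,1.2,1.1,1,.9,.8,.7,.6,.5,.4,.3,.2,.1,0):
    x=.079-.130*np.cos(th)+.0045*np.sin(th); z=.0575+.13*np.sin(th)+.0045*np.cos(th)
    print(th,np.round([.570+x*c+.078*s,.106+x*s-.078*c,z],4))
E
```

```text
[0.65515105 0.03379915 0.19101556]
1.3 [0.6258 0.033  0.184 ]
1.2 [0.6134 0.0318 0.1803]
1.1 [0.6014 0.0307 0.1754]
1 [0.59   0.0296 0.1693]
0.9 [0.5792 0.0285 0.1621]
0.8 [0.5692 0.0276 0.1539]
0.7 [0.56   0.0267 0.1447]
0.6 [0.5518 0.0259 0.1346]
0.5 [0.5447 0.0252 0.1238]
0.4 [0.5387 0.0246 0.1123]
0.3 [0.5338 0.0242 0.1002]
0.2 [0.5302 0.0238 0.0877]
0.1 [0.5278 0.0236 0.075 ]
0 [0.5267 0.0235 0.062 ]
```

View pics/g.png

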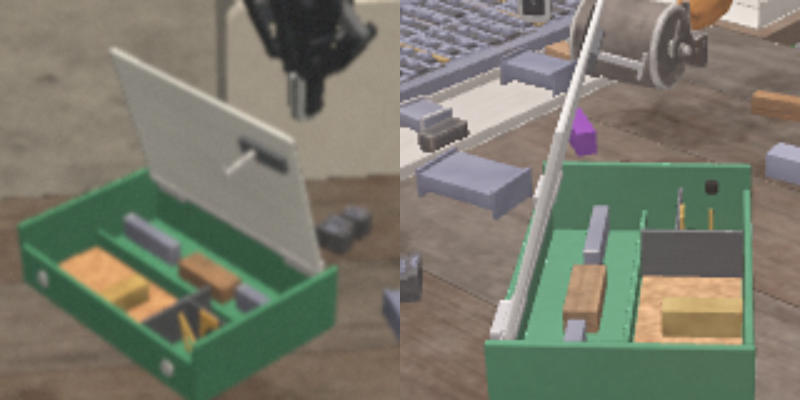

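Rule is flat in the front compartment and the lid is still open, with the fingertip behind it. Easing down and swinging the lid forward.

{"api": "drive_tool", "payload": {"motion": [[0,[0,0,-0.009],0],[0,[-0.01,0,0],0],[0,[-0.01,0,0],0],[0,[-0.008,0,0],0],[0,[0,0,0],0]]}}

```text
time_s: 16.15
tool_pos: [0.6251, 0.0339, 0.1835]
orientation: [3.138, 0.033, -3.047]
ft_force: [0.8, -0.1, -1.4]
gripper_width: 0.002
```

{"api": "drive_tool", "payload": {"motion": [[0,[-0.006,0,-0.001],0],[0,[-0.006,-0.001,-0.002],0],[0,[-0.006,0,-0.002],0],[0,[-0.006,-0.001,-0.003],0],[0,[0,0,0],0]]}}

```text
time_s: 16.65
tool_pos: [0.5992, 0.0317, 0.1754]
orientation: [3.138, 0.035, -3.047]
ft_force: [0.9, 0.0, 0.2]
gripper_width: 0.003
```

{"api": "drive_tool", "payload": {"motion": [[0,[-0.005,0,-0.003],0],[0,[-0.005,-0.001,-0.003],0],[0,[-0.005,-0.001,-0.003],0],[0,[-0.005,0,-0.004],0],[0,[-0.005,-0.001,-0.004],0],[0,[-0.004,0,-0.004],0],[0,[0,0,0],0]]}}

```text
time_s: 17.35
tool_pos: [0.5678, 0.0283, 0.1523]
orientation: [3.138, 0.035, -3.047]
ft_force: [1.0, 0.8, 0.2]
gripper_width: 0.003
```

```bash
python3 - <<'E'
from h import *
a=bot.camera("scene");b=bot.camera("side");print(bot.observe()["tool_pos"],bot.observe()["ft_force"])
f=lambda p,c:cv2.resize(p["frame"][c[1]:c[1]+160,c[0]:c[0]+160],(400,400))
cv2.imwrite("pics/i.png",np.hstack([f(a,(190,80)),f(b,(160,160))]))
E
```

```text
[0.56859049 0.02836078 0.15289849] [-0.47040163  0.00272069  1.68317571]
```

View pics/i.png

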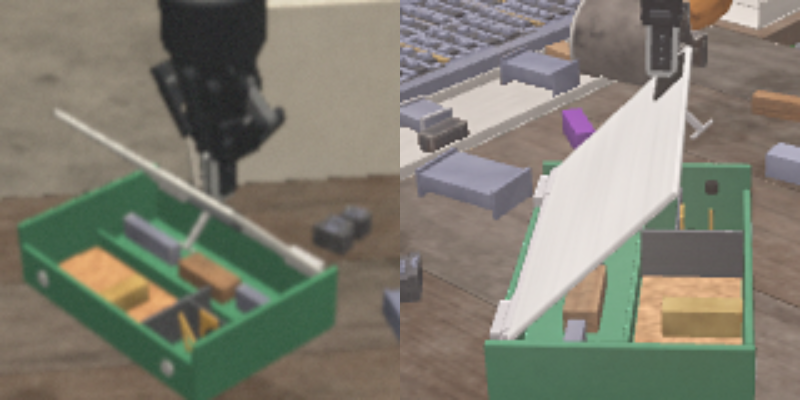

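Lid follows the finger (about 0.85 rad). Continuing along the arc.

{"api": "drive_tool", "payload": {"motion": [[0,[-0.0045,-0.001,-0.0045],0],[0,[-0.0045,0,-0.0045],0],[0,[-0.004,-0.001,-0.005],0],[0,[-0.004,0,-0.005],0],[0,[-0.0035,-0.001,-0.0055],0],[0,[-0.0035,0,-0.0055],0],[0,[-0.003,0,-0.006],0],[0,[-0.003,0,-0.006],0]]}}

```text
time_s: 18.25
tool_pos: [0.5376, 0.0249, 0.1084]
orientation: [3.138, 0.039, -3.047]
ft_force: [2.3, -1.6, 0.8]
gripper_width: -0.003
```

{"api": "drive_tool", "payload": {"motion": [[0,[-0.0025,0,-0.006],0],[0,[-0.002,0,-0.006],0],[0,[-0.002,0,-0.006],0],[0,[-0.0015,0,-0.006],0],[0,[-0.0015,0,-0.005],0]]}}

```text
time_s: 18.75
tool_pos: [0.5279, 0.0248, 0.0768]
orientation: [3.139, 0.04, -3.047]
ft_force: [3.2, -1.3, 2.7]
gripper_width: 0.001
```

{"api": "drive_tool", "payload": {"motion": [[0,[-0.001,0,-0.003],0],[0,[-0.001,0,-0.003],0],[0,[0,0,-0.002],0]]}}

```text
time_s: 19.05
tool_pos: [0.5257, 0.025, 0.0677]
orientation: [3.138, 0.04, -3.047]
ft_force: [0.5, -1.7, 2.3]
gripper_width: -0.002
```

{"api": "drive_tool", "payload": {"motion": [[0,[0,0,-0.002],0],[0,[0,0,-0.002],0],[0,[0,0,-0.002],0],[0,[0,0,-0.001],0],[0,[0,0,-0.001],0]]}}

```text
time_s: 19.55
tool_pos: [0.5252, 0.0249, 0.0591]
orientation: [3.138, 0.039, -3.047]
ft_force: [0.7, -1.9, 2.3]
gripper_width: 0.004
```

{"api": "drive_tool", "payload": {"motion": [[0,[0,0,-0.001],0],[0,[0,0,-0.001],0]]}}

```text
time_s: 19.75
tool_pos: [0.5252, 0.0249, 0.057]
orientation: [3.138, 0.039, -3.047]
ft_force: [0.8, -1.2, 3.3]
gripper_width: -0.001
```

{"api": "drive_tool", "payload": {"motion": [[0,[0,0,-0.001],0]]}}

```text
time_s: 19.85
tool_pos: [0.5253, 0.0249, 0.056]
orientation: [3.138, 0.039, -3.047]
ft_force: [1.1, -0.5, 5.1]
gripper_width: -0.0
```

{"api": "drive_tool", "payload": {"motion": [[0,[0,0,-0.001],0]]}}

```text
time_s: 19.95
tool_pos: [0.5253, 0.0249, 0.055]
orientation: [3.138, 0.039, -3.047]
ft_force: [0.3, 0.1, 5.8]
gripper_width: -0.004
```

{"api": "drive_tool", "payload": {"motion": [[0,[0,0,-0.001],0]]}}

```text
time_s: 20.05
tool_pos: [0.5253, 0.0249, 0.054]
orientation: [3.138, 0.039, -3.047]
ft_force: [-1.3, -0.4, 8.0]
gripper_width: -0.002
```

{"api": "drive_tool", "payload": {"motion": [[0,[0,0,-0.0005],0],[0,[0,0,0],0]]}}

```text
time_s: 20.25
tool_pos: [0.5253, 0.0249, 0.0537]
orientation: [3.138, 0.039, -3.047]
ft_force: [-0.4, -1.3, 7.9]
gripper_width: -0.001
```

{"api": "drive_tool", "payload": {"motion": [[0,[0,0,0.003],0],[0,[0,0,0.003],0],[0,[0,0,0.003],0],[0,[0,0,0.003],0],[0,[0,0,0],0]]}}

```text
time_s: 20.75
tool_pos: [0.5246, 0.0251, 0.066]
orientation: [3.138, 0.038, -3.047]
ft_force: [1.1, 0.2, -0.7]
gripper_width: 0.004
```

No force at z = 0.066, so the catch seems to be holding. Withdrawing and checking.

{"api": "drive_tool", "payload": {"motion": [[0,[0,0,0.02],0],[0,[0,0,0.04],0],[0,[-0.01,-0.02,0.04],0],[0,[-0.01,-0.03,0.02],0],[0,[0,-0.03,0],0],[0,[0,-0.03,0],0],[0,[0,0,0],0],[0,[0,0,0],0]]}}

```text
time_s: 21.55
tool_pos: [0.5012, -0.088, 0.19]
orientation: [3.139, 0.035, -3.045]
ft_force: [-0.1, 0.0, 0.2]
gripper_width: -0.001
```

```bash
python3 - <<'E'
from h import *
a=bot.camera("scene");b=bot.camera("side");print(bot.observe()["tool_pos"],bot.observe()["ft_force"])
f=lambda p:cv2.resize(p["frame"][120:340,170:390],(400,400))
cv2.imwrite("pics/j.png",np.hstack([f(a),f(b)]))
for n in("block_center","strip_center"):print(n,[atz(p,bot.mark_of(p,n)[0]["pixel"],.011) for p in(a,b)])
E
```

```text
[ 0.50130401 -0.08732881  0.1898495 ] [-1.03772379  0.48804668  0.225578  ]
block_center [array([ 0.47525079, -0.12886712,  0.011     ]), array([ 0.4747223 , -0.13465829,  0.011     ])]
strip_center [array([ 0.46572741, -0.12278896,  0.011     ]), array([ 0.49249378, -0.24043576,  0.011     ])]
```

View pics/j.png

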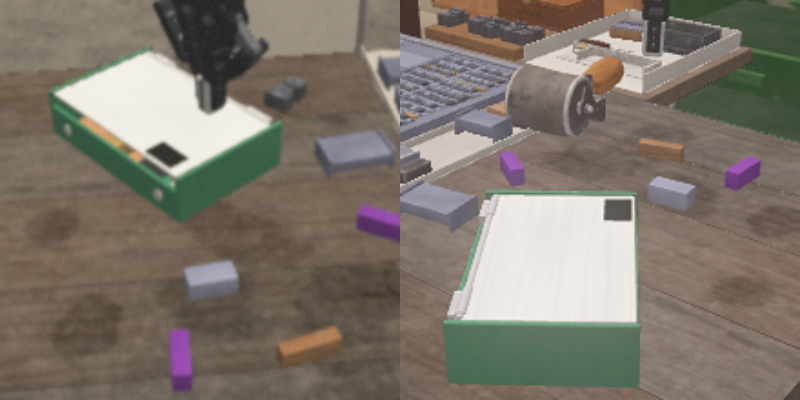

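The lid is shut and latched, the block and strip have not moved, and the robot is clear. Handing in.

```bash
python3 -c "
from bench import bot
print(bot.sign_off())"
```

```text
the job is handed in; nothing more can be done
None
```

The brass rule is in the front compartment of the stock case and the lid is latched shut. I handed the job in at about 21.7 s.

- **Opening:** I pressed the pad once, to about 7.7 N, and the lid sprang open.
- **Placing the rule:** I gripped the rule across its width and laid it on the cork. The wrist, scene and side pictures, taken with the lid open, showed it lying flat with the gripper clear of it.
- **Closing:** I swung the lid down from behind along its arc and pressed the pad to about 8 N, at the same depth as the first press. On letting go, the force fell to zero just above the latched height.
- **Last checks:** The final pictures show the lid level and staying shut without the gripper, with the block and strip where they were. I judged the lid by eye and did not measure its angle. Because the lid covers the rule, its place was last seen just before closing.
- **Disagreements:** The network's scene-picture mark for the strip was wrong: it landed near the block. Its side-picture mark agreed with the first fit to within about 6 mm, and the strip looks unmoved in the picture. My case fit was about 2–3 mm off the wrist view, which was small enough not to matter.

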